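Push the slide carton home into its own storage bay

ROBOT

A 7-joint arm with a two-finger parallel gripper is mounted at the origin on a cart in front of the work surface, level with it; the furniture and walls round the work are solid. World frame = base frame: x ahead of the robot, y to its left, z up, the work surface at z = 0. Lengths are in m, angles in rad, forces in N, time in s.
With the tool pointing down it reaches from about 0.425 to 0.875 m from the base axis. Payload 4.7 kg.
Tool frame: the origin (TCP) lies midway between the tips of the shut fingers; the grasp point (between the pads) lies 19 mm behind it; z points along the fingers, y is the direction in which the jaws open and shut (so a half turn about z gives the same grasp; the last joint's range is limited). The gripper opens to 87 mm and grips with 3 to 60 N. Pads are 19 mm wide; open, the fingers measure 117 mm over their backs; the gripper's body (75 mm by 190 mm) begins 51 mm behind the grasp point.
Start: joints at [1.217, 0.321, -0.07, 1.45, 0.023, 1.371, -0.057], TCP at [0.234, -0.607, 0.223] pointing down, gripper open.
Joint ranges: [-2.86, 2.86], [-0.3, 2.09], [-1.38, 1.24], [0.06, 2.45], [-1.56, 4.7], [0.09, 2.05], [-2.69, 2.69]. Speed limits (rad/s): [2.57, 2.57, 3.14, 3.14, 3.14, 3.14, 3.14].

INTERFACE

Orientations are given as a rotation vector (axis times angle).
In Python, from bench import monitor, eyes, order gives the robot as it stands. The module is installed in compiled form; this text tells all that it offers.
- The arm moves only by the shell command python3 -m pendant 'ROWS' [FORCE]. ROWS is JSON, a list of rows, each a list of 3 entries, a list of its own where there are three numbers: the turn, a rotation vector about the tool's x, y, z in degrees, then the shift along the tool's x, y, z in m, then the gripper command: -1 is fully open, 1 is shut, values between are in proportion. In form: [[[rx, ry, rz], [tx, ty, tz], hand], ...]. A call has 1 to 8 rows; each row shifts and turns the commanded pose from where the row before left it, along the tool's axes as they then stand; what a row does not reach is not made up. A row lasts 1/8 s, in which the tool goes at most 62.5 mm and 10.7 degrees, less where a joint would pass 70% of its speed; a pose out of reach is approached as far as the arm can. A call is refused whole if a number of a shift passes 0.0625 or a number of a turn 10.7, either way. A call with a gripper value outside its range is refused whole. The fingers move at their own pace and stop on an object; FORCE is the grip in N (left out, the last holds). Time passes only in rows, so rows that do not move let the fingers close. It gives the time, the measured TCP pose, the force and the opening at its end, in the units of the state.
- monitor.get_state(): the state, without advancing time (a new reading comes with each control period).
- eyes.get_image(name): name is "side" or "top"; returns a dict with "color" (384x512x3 uint8, red, green, blue), "range_z" (384x512 float32, m along the optical axis (not along the pixel's ray), 0 where there is no reading), "fx", "fy", "cx", "cy" (pixels), "world_to_cam" (4x4, takes a point from world to camera coordinates). Camera axes: x right, y up, looking along -z (the intrinsics and any distortion apply to the point x, -y, -z); pixel columns grow to the right and rows downward; lengths in m; the calibration is good to about 2 mm. A picture is of the moment at which its call begins.
- order.close_job(): hands the job in, once; it reports no verdict.
The state is a dict: "time": time; "joint_positions": joint angles; "qd": joint speeds; "joint_torque": joint torques, N m; "position": TCP position; "tool_rot": TCP orientation; "ft_force": force on the tool from outside, world axes, zero at the start; "torque": the same for the moment, N m; "grip_width": opening from 0.0 (shut) to 1.0 (fully open).
Only numpy, scipy, OpenCV 4.12 (cv2) and the standard library are available. Lean on these libraries where they do the work, as an engineer would, in place of code of your own. Each camera call takes 0.05 s, during which the arm holds its last target.

TASK

Put the slide carton with the blue sticker back into the bay with the blue label: slide it flat along the worktop, never lifting it, narrow end first, and push it in until both sprung catches snap shut behind it, then let go. Do it gently, without ramming it against the end of the bay, and leave the beaker, the petri dish and the tape roll where they stand.

Things in the scene. Friction and masses are not known exactly. Their poses are not given: they have to be found in the camera images.
- carton_center (a point): Centre of the slide carton: a closed grey-white cardboard box, 58 (its x) x 82 (its y, the long way) x 32 mm (z), about 0.2 kg, with a blue sticker on its top and on both narrow ends. It lies flat on the worktop, this point 16 mm up. Either narrow end may go in first.
- blue_bay: Its bay, fixed on the worktop: aluminium channel, no floor or roof, blue label on a sloping holder at the closed end, blue catches. Origin: middle of the mouth, worktop height; x points into the bay, y across, z up. 62 mm wide inside, 84 mm outside, walls 40 mm high. Guide flanges spread to about 80 mm at 20 mm before the mouth. Carton home: its centre lies 89 to 109 mm inside.
- blue_catch_l (a joint): Left (+y) one-way spring catch of the blue bay, 11 to 25 mm up, its tip 8 mm out of the wall, 47 to 67 mm inside the mouth (moves with the carriage). Rad: 0 = sprung in; 0.1 to 0.3 while pressed back by a passing carton; 0 again when it has snapped in behind it. Catches and worktop together drag with about 1 to 4 N.
- blue_catch_r (a joint): Right (-y) catch, the same. The sprung stop (7 to 29 mm up) meets the carton 9 mm before the catches can close; it pushes back with 0.3 N per mm: 3 N where they close, 5 N where it comes up hard, 6 mm further on, all on top of the drag. A tool that presses down while pushing adds more drag. Let go too early, and the catches stay open: push further.
- yellow_bay: A like bay with a yellow label and yellow catches, empty, for another carton; origin and axes as for the blue bay. The three bays stand side by side, mouths towards the robot, in any order.
- green_bay: A like bay with a green label, empty, for another carton.
- beaker: Bystander: glass beaker, 55 mm across, 68 mm high; origin under its centre.
- tape: Bystander: roll of yellow tape lying flat, 73 mm across, 19 mm high; origin under its centre. It lies beside the tall grey oven at the left, whose side stands at world y = 0.40 m from the front edge of the worktop (x = 0.33 m) back to x = 0.92 m: keep the arm clear of it.
- petri: Bystander: petri dish with a red filling, 92 mm across, 16 mm high; origin under its centre.
- blue_label (a point): Middle of the bay's sloping blue label card (70 x 34 mm), 181 mm in from the mouth, 64 mm up. The end wall before it starts 172 mm in. In front of it a rubber-faced sprung stop waits, on one carriage with the catches. The carriage is set anew each time within a 20 mm range and is not measured: how far the carton must go has to be felt.
Not all that is in view belongs to the job. What is shaped like the part that bears carton_center but black is not meant.

How it is judged:
At the end, for the whole second after the job is handed in: The carton lies flat and at rest in the blue-labelled bay, lengthwise (within 0.12 rad) and within 6 mm of its middle line, its centre more than 80 mm inside the mouth, with both catches sprung back in behind it (each below 0.06 rad), and nothing touches it but the bay and the worktop (x of carton_center in the frame of blue_bay above 0.08 m and y of carton_center in the frame of blue_bay between -0.006 and 0.006 m and height (world z) of carton_center below 0.021 m and angle between carton_center's own z axis and vertical below 0.1 rad and angle between the y axis of carton_center and the x axis of blue_bay, either way round below 0.12 rad and value of joint each of blue_catch_l, blue_catch_r below 0.06 rad and linear speed of carton below 0.01 m/s).
It fails at once if the carton is lifted more than 12 mm off the worktop or tipped over 0.3 rad (height (world z) of carton_center above 0.028 m or angle between carton_center's own z axis and vertical above 0.3 rad).
It fails at once if the carton is rammed against the bay with more than 40 N (contact force between carton and blue_bay above 40 N).
It fails at once if the beaker, the petri dish or the tape roll is moved more than 30 mm, or the beaker tipped (distance of any of beaker, petri, tape from where it was at the start of the episode above 0.03 m or angle between beaker's own z axis and vertical above 0.4 rad).
It also fails if it takes over 64 s, if anything falls off the work surface, if the arm or the gripper's body presses on something with over 40 N, if the wrist force passes 120 N, or if a joint passes its speed limit or range.

## Working session

There is one attempt and no reset: what is moved stays moved. The work goes in short steps, Python scripts to look and compute and a shell command to move; the robot and the scene stay as the last step left them, time stands still between calls to the robot, and variables do not carry over. Pictures are saved under pics/ and viewed, and the job is handed in when it is done.

```bash
mkdir -p pics; ls
cat > h.py <<'E'
import numpy as np, cv2
from bench import monitor, eyes, order
def grab(name,tag):
    d=eyes.get_image(name); np.savez(f'pics/{tag}.npz',**d)
    cv2.imwrite(f'pics/{tag}.png',cv2.resize(d['color'][:,:,::-1],None,fx=1.5,fy=1.5,interpolation=cv2.INTER_CUBIC)); return d
def ray(d,u,v):
    T=np.array(d['world_to_cam']);R=T[:3,:3];c=-R.T@T[:3,3]
    r=R.T@np.array([(u-d['cx'])/d['fx'],-(v-d['cy'])/d['fy'],-1.0]);return c,r
def onz(d,u,v,z):
    c,r=ray(d,u,v);return c+r*(z-c[2])/r[2]
def dep(d,u,v):
    c,r=ray(d,u,v);return c+r*d['range_z'][int(round(v)),int(round(u))]
def proj(d,p):
    T=np.array(d['world_to_cam']);q=T[:3,:3]@np.array(p)+T[:3,3]
    return d['cx']+d['fx']*q[0]/-q[2], d['cy']+d['fy']*(-q[1])/-q[2]
E
python3 - <<'E'
from h import *
np.set_printoptions(precision=4,suppress=True)
s=monitor.get_state();print({k:np.round(v,3) for k,v in s.items()})
for n in('top','side'):
    d=grab(n,n+'0');print(n,[k for k in d],d['fx'],d['fy'],d['cx'],d['cy'],np.array(d['world_to_cam']))
E
```

```text
pics
{'time': np.float64(0.0), 'joint_positions': array([ 1.217,  0.322, -0.07 ,  1.452,  0.023,  1.371, -0.057]), 'qd': array([ 0.001,  0.002, -0.001, -0.001, -0.001, -0.   ,  0.001]), 'joint_torque': array([ -0.   , -49.128,  -0.404, -31.253,  -0.064,   0.044,   0.   ]), 'position': array([ 0.233, -0.606,  0.221]), 'tool_rot': array([-3.087, -0.574,  0.001]), 'ft_force': array([ 0.247, -0.551,  0.01 ]), 'torque': array([-0.001, -0.014, -0.017]), 'grip_width': np.float64(0.996)}
top ['color', 'range_z', 'fx', 'fy', 'cx', 'cy', 'world_to_cam'] 363.3416480340924 363.3416480340924 256.8316561112667 192.98049092151146 [[-0.012  -0.9999 -0.011   0.0491]
 [ 0.9908 -0.0134  0.1346 -0.5787]
 [-0.1348 -0.0093  0.9908 -1.1735]
 [ 0.      0.      0.      1.    ]]
side ['color', 'range_z', 'fx', 'fy', 'cx', 'cy', 'world_to_cam'] 421.4807619373288 421.4807619373288 261.14581213940806 189.2634221602328 [[ 0.6916  0.7223  0.006  -0.4397]
 [-0.6413  0.6102  0.4652  0.3089]
 [ 0.3323 -0.3255  0.8852 -1.5477]
 [ 0.      0.      0.      1.    ]]
```

View pics/top0.png

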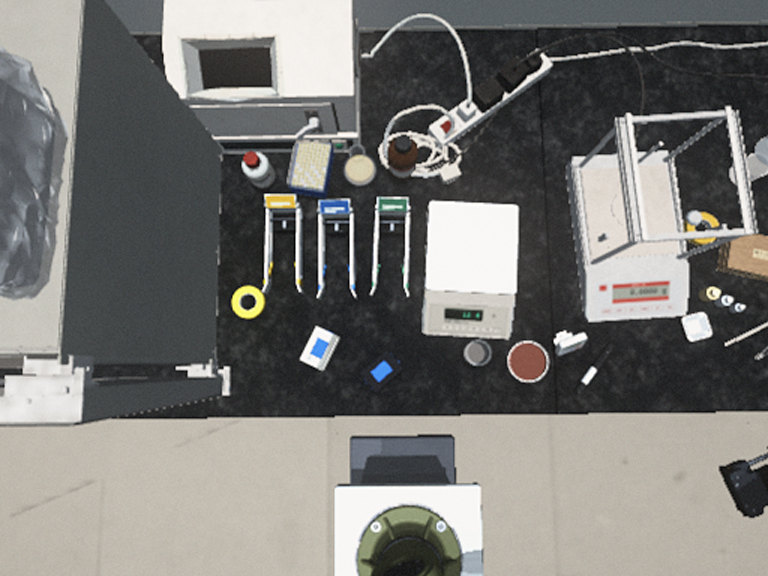

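View pics/side0.png

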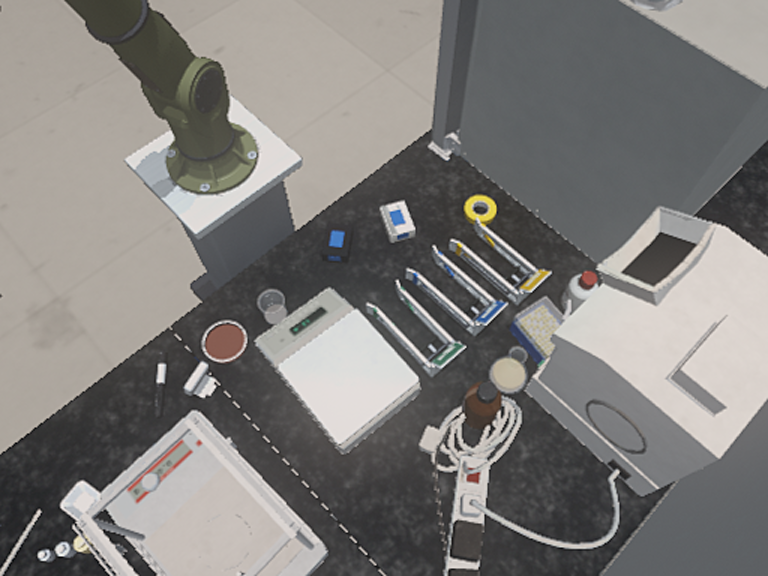

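In the top view (750-wide picture) two parts could be meant. One is a grey-white box with a blue sticker at (320,347), the other a black one at (381,372). The white one fits the description. The blue bay is the middle one, with its label at (335,206) and its mouth near (337,293). I'll confirm with a crop and measure.

Run:
```python
from h import *
np.set_printoptions(precision=4,suppress=True)
L=lambda t:dict(np.load(f'pics/{t}.npz'))
t=L('top0');s=L('side0')
a=cv2.resize(t['color'][120:260,150:290,::-1],None,fx=4,fy=4,interpolation=cv2.INTER_CUBIC)
cv2.imwrite('pics/crop_top.png',a)
a=cv2.resize(s['color'][120:240,205:375,::-1],None,fx=4.5,fy=4.5,interpolation=cv2.INTER_CUBIC)
cv2.imwrite('pics/crop_side.png',a)
for n,d in(('top',t),('side',s)):
    hsv=cv2.cvtColor(d['color'],cv2.COLOR_RGB2HSV)
    for c,lo,hi in(('blue',(100,110,60),(125,255,255)),('yellow',(20,120,120),(35,255,255)),('green',(45,60,40),(90,255,255)),('white',(0,0,150),(180,45,255)),('red',(0,60,60),(14,255,200))):
        m=cv2.inRange(hsv,lo,hi)
        cs,_=cv2.findContours(m,cv2.RETR_EXTERNAL,cv2.CHAIN_APPROX_NONE)
        for k in cs:
            if cv2.contourArea(k)<15: continue
            r=cv2.minAreaRect(k);u,v=r[0]
            p=dep(d,u,v)
            if 0.3<p[0]<1 and abs(p[1])<0.45: print(n,c,cv2.contourArea(k),np.round(r[0],1),np.round(r[1],1),round(r[2],1),p)
```

```text
top blue 116.5 [253.8 247.3] [ 9.9 13.4] 45.0 [0.4001 0.0541 0.0331]
top blue 69.0 [212.6 231.8] [ 7.2 10.7] 26.6 [0.4523 0.1898 0.0331]
top blue 68.0 [223. 138.] [ 8. 18.] 90.0 [0.7621 0.152  0.0665]
top blue 67.0 [213.8 119.3] [20.  38.2] 47.1 [0.826  0.1825 0.0699]
top yellow 361.5 [164.8 201.2] [21.2 21.9] 45.0 [ 0.5604  0.3604 -0.0024]
top yellow 120.5 [186.5 134.5] [ 7. 19.] 90.0 [0.776  0.2742 0.0667]
top green 119.5 [261.5 136. ] [17.  8.] 0.0 [0.7668 0.0236 0.0672]
top white 44.5 [392.4 249.9] [ 4.6 12.2] 36.9 [ 0.3856 -0.4051  0.0178]
top white 76.0 [148.5 253.5] [19.  7.] 90.0 [0.3841 0.3981 0.0418]
top white 19.0 [312.7 235.6] [14.3  5.8] 77.9 [ 0.4362 -0.1447  0.0042]
top white 575.5 [351.5 240.5] [27. 27.] 90.0 [ 0.4183 -0.2747  0.0041]
top white 139.5 [379.1 224.8] [12.8 20.8] 60.6 [ 0.4671 -0.3502  0.0662]
top white 412.5 [212.6 231.8] [17.9 25. ] 26.6 [0.4523 0.1898 0.0331]
top white 24.5 [ 11. 157.] [ 6. 12.] 0.0 [0.5539 0.4226 0.6854]
top white 94.0 [234.  166.5] [49.  2.] 90.0 [0.6702 0.1176 0.0405]
top white 133.0 [213.4 170. ] [ 3.9 56. ] 1.1 [0.6594 0.1871 0.03
[... 2726 characters left out ...]
0.0128]
side white 116.5 [330.6 179.9] [70.5 20.9] 18.4 [0.6896 0.2688 0.0014]
side white 91.5 [338.2 164.6] [55.8 11.7] 51.3 [0.6802 0.3065 0.0455]
side white 331.5 [264.6 145.3] [22.2 17.5] 70.0 [0.4543 0.1899 0.0334]
side white 62.0 [292.5 100. ] [16.1  6.7] 26.6 [0.3842 0.397  0.0358]
side white 15.0 [302.3  91.4] [9.8 4. ] 26.6 [0.409  0.4149 0.0885]
side white 2710.5 [462.5  29. ] [58. 97.] 90.0 [0.8001 0.42   0.6078]
side red 34.0 [315. 318.] [6. 8.] 90.0 [ 0.9611 -0.1076  0.0441]
side red 326.5 [321.5 269.5] [29. 23.] 90.0 [ 0.889  -0.0158  0.1126]
side red 436.5 [149.5 227. ] [22. 25.] 90.0 [ 0.4136 -0.27    0.0069]
side red 99.0 [391.4 186. ] [10.3 12.2] 38.7 [0.8605 0.3244 0.118 ]
```

View pics/crop_top.png

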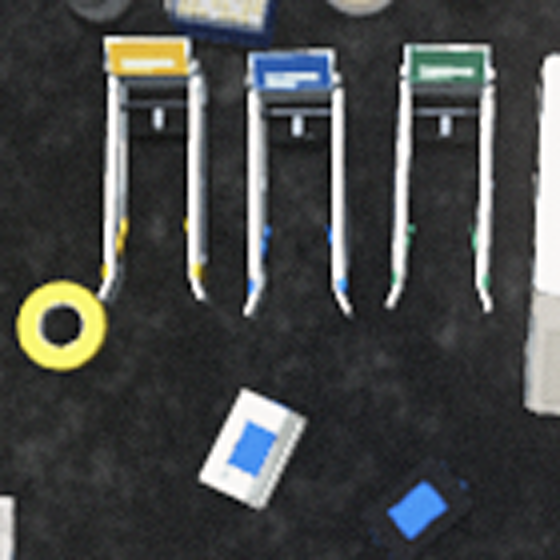

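View pics/crop_side.png

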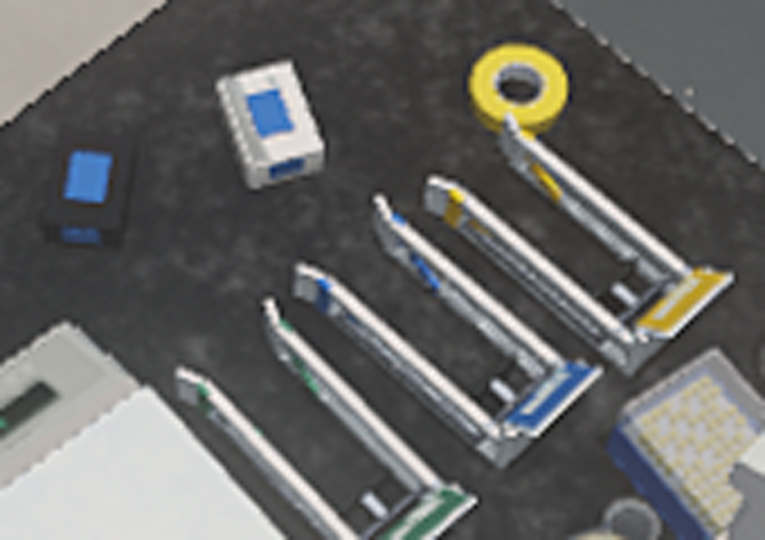

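```bash
cat > meas.py <<'E'
from h import *
def cloud(d):
    h,w=d['range_z'].shape;V,U=np.mgrid[:h,:w]
    T=np.array(d['world_to_cam']);R=T[:3,:3];c=-R.T@T[:3,3]
    r=np.stack([(U-d['cx'])/d['fx'],-(V-d['cy'])/d['fy'],-np.ones(U.shape)],-1)@R
    P=c+r*d['range_z'][...,None]; return c,r,P
def carton(d,x0,x1,y0,y1):
    c,r,P=cloud(d)
    Q=c+r*((0.032-c[2])/r[...,2])[...,None]
    hsv=cv2.cvtColor(d['color'],cv2.COLOR_RGB2HSV)
    roi=(P[...,0]>x0)&(P[...,0]<x1)&(P[...,1]>y0)&(P[...,1]<y1)&(P[...,2]<.06)
    m=roi&(hsv[...,2]>90)&(P[...,2]>0.02)
    return Q[m],m,P
E
python3 - <<'E'
from meas import *
np.set_printoptions(precision=4,suppress=True)
L=lambda t:dict(np.load(f'pics/{t}.npz'))
for n in('top0','side0'):
    d=L(n)
    Q,m,P=carton(d,.38,.53,.12,.26)
    pts=(Q[:,:2]*1000).astype(np.float32)
    print(n,len(pts),cv2.minAreaRect(pts),np.median(P[m][:,2]),pts.mean(0))
    hsv=cv2.cvtColor(d['color'],cv2.COLOR_RGB2HSV)
    b=cv2.inRange(hsv,(100,110,60),(125,255,255))>0
    c,r,P=cloud(d)
    Q=c+r*((0.032-c[2])/r[...,2])[...,None]
    k=b&(P[...,0]>.38)&(P[...,0]<.53)&(P[...,1]>.12)&(P[...,1]<.26)
    k&=(P[...,2]>.026)
    q=Q[k][:,:2]*1000
    print(' sticker',len(q),cv2.minAreaRect(q.astype(np.float32)),q.mean(0))
    # walls: project to z=.04
    W=c+r*((0.040-c[2])/r[...,2])[...,None]
    for y0,y1 in((.09,.135),(.17,.21)):
        w=(P[...,2]>.028)&(P[...,2]<.055)&(P[...,0]>.56)&(P[...,0]<.75)&(P[...,1]>y0)&(P[...,1]<y1)&(hsv[...,2]>130)&(hsv[...,1]<60)
        q=W[w]
        f=np.polyfit(q[:,0],q[:,1],1);res=q[:,1]-np.polyval(f,q[:,0])
        print(' wall',len(q),'slope',f[0],'y@.6',np.polyval(f,.6),'y@.7',np.polyval(f,.7),res.std(),q[:,0].min(),q[:,0].max())
        for xs in np.arange(.54,.76,.02):
            z=q[abs(q[:,0]-xs)<.01]
            if len(z):print('   ',round(xs,2),len(z),z[:,1].min(),z[:,1].max())
E
```

```text
top0 445 ((454.25054931640625, 190.02264404296875), (58.43492889404297, 82.2151107788086), 63.198333740234375) 0.03287547956482517 [453.6033 190.3023]
 sticker 85 ((452.4102478027344, 189.9675750732422), (23.907283782958984, 35.26922607421875), 63.27851486206055) [452.3043 189.9998]
 wall 122 slope 0.017338047301222508 y@.6 0.11726420109385033 y@.7 0.11899800582397257 0.0024886489691516764 0.5665783243155924 0.7483698190799212
    0.56 3 0.11129060638703347 0.1146275537596188
    0.58 8 0.1112761208589722 0.12124826297781133
    0.6 15 0.11448138668449737 0.1212374795217771
    0.62 17 0.11440114934440393 0.12117260872698404
    0.64 18 0.11432054899326638 0.12110744497693227
    0.66 15 0.11428011191783732 0.12104198628266033
    0.68 12 0.1175396231358024 0.12097623063716104
    0.7 10 0.11747797546613348 0.12091017601517623
    0.72 12 0.11740368877118068 0.12085490063815926
    0.74 12 0.11732906226135709 0.12078829257116827
 wall 151 slope -0.0004197107860162339 y@.6 0.18865831368298205 y@.7 0.18861634260438043 0.002876751887679147 0.5642910975984132 0.7494471029491716
    0.56 
[... 1394 characters left out ...]
74 20 0.1140068028670016 0.12345061837073679
 wall 149 slope -0.0026744000224079786 y@.6 0.18835234682204524 y@.7 0.18808490681980444 0.003214775463545356 0.5655419050271583 0.7475464591892601
    0.56 3 0.1911903256201647 0.19631504628984753
    0.58 11 0.18471387483931767 0.1935744198553101
    0.6 16 0.1833625180102898 0.1918207162856873
    0.62 16 0.1830267966772784 0.19244322333916797
    0.64 15 0.18336639790202613 0.1917507016136909
    0.66 18 0.18403255968799004 0.1927126858898548
    0.68 16 0.18337021090530503 0.19297816266993517
    0.7 18 0.18370189838400175 0.19229454079685093
    0.72 19 0.17292962900153996 0.1932397414638033
    0.74 17 0.18337764304808324 0.1934975074967703
```

```bash
cat > goal.py <<'E'
import sys
from h import *
from scipy.spatial.transform import Rotation as Ro
def goal(x,y,z,yaw):  # yaw of tool x axis in world, deg; tool straight down
    s=monitor.get_state();R=Ro.from_rotvec(s['tool_rot']).as_matrix()
    c,sn=np.cos(np.radians(yaw)),np.sin(np.radians(yaw))
    G=np.array([[c,sn,0],[sn,-c,0],[0,0,-1.]])
    rv=np.degrees(Ro.from_matrix(R.T@G).as_rotvec())
    d=np.array([x,y,z])-s['position']
    print('t',s['time'],'pos',np.round(s['position'],4),'yaw',np.round(np.degrees(np.arctan2(R[1,0],R[0,0])),2),'F',np.round(s['ft_force'],2),'w',round(float(s['grip_width']),3))
    print('turn(tool,deg)',np.round(rv,2),'shift now-axes',np.round(R.T@d,4),'shift after-turn-axes',np.round(G.T@d,4),'q',np.round(s['joint_positions'],2))
if __name__=='__main__': goal(*map(float,sys.argv[1:5]))
E
python3 - <<'E'
from meas import *
L=lambda t:dict(np.load(f'pics/{t}.npz'))
for n in('top0','side0'):
    c,r,P=cloud(L(n)); d=L(n)
    m=(d['range_z']>0)&(P[...,2]>.1)&(P[...,0]>.25)&(P[...,0]<.8)&(P[...,1]>-.7)&(P[...,1]<.39)
    q=P[m]
    if len(q): print(n,len(q),q.min(0),q.max(0)); 
    for y in np.arange(-.7,.4,.1):
        k=q[(q[:,1]>=y)&(q[:,1]<y+.1)]
        if len(k): print(round(y,2),len(k),k[:,0].min(),k[:,2].max())
E
python3 goal.py 0.5 -0.3 0.2 90
```

```text
top0 2162 [ 0.25005977 -0.64504123  0.10009384] [0.79993372 0.38997422 0.60590466]
-0.7 253 0.2587657009923868 0.30584220129854156
-0.6 718 0.2500597718438813 0.3167929079709231
-0.5 688 0.6248208845566775 0.3170153571821609
-0.4 449 0.6254846743855142 0.3108059626471922
0.3 54 0.3555850989286242 0.6059046562654578
side0 2272 [ 0.62361574 -0.6125331   0.10090973] [ 0.7999626  -0.38247599  0.31838788]
-0.7 243 0.6356454241119472 0.30479263451183847
-0.6 897 0.6286103787419755 0.3173085264465574
-0.5 779 0.6236157371372746 0.3183878791368142
-0.4 353 0.6257239607746796 0.30787580378264734
t 0.1 pos [ 0.2335 -0.6061  0.2216] yaw 21.07 F [ 0.83 -0.24 -0.12] w 0.996
turn(tool,deg) [-9.000e-02 -6.000e-02 -6.893e+01] shift now-axes [ 0.3587 -0.1898  0.0219] shift after-turn-axes [0.3061 0.2665 0.0216] q [ 1.22  0.32 -0.07  1.45  0.02  1.37 -0.06]
```

```bash
python3 -m pendant '[[[0,0,0],[0.039,-0.026,0],-1],[[0,0,0],[0.039,-0.026,0],-1],[[0,0,0],[0.039,-0.026,0],-1],[[0,0,0],[0.039,-0.026,0],-1],[[0,0,0],[0.039,-0.026,0],-1],[[0,0,0],[0.039,-0.026,0],-1],[[0,0,0],[0.039,-0.026,0],-1],[[0,0,0],[0.039,-0.026,0],-1]]' 12; python3 goal.py 0.4285 0.2026 0.15 153.2
```

```text
time: 1.1
position: [0.4505, -0.2988, 0.2222]
tool_rot: [-3.088, -0.574, 0.001]
ft_force: [1.0, -1.1, -0.3]
grip_width: 1.001
t 1.1 pos [ 0.4505 -0.2988  0.2222] yaw 21.07 F [ 0.96 -1.13 -0.28] w 1.001
turn(tool,deg) [-4.0000e-02 -0.0000e+00 -1.3213e+02] shift now-axes [ 0.1598 -0.4758  0.0723] shift after-turn-axes [0.2457 0.4377 0.0722] q [ 0.84  0.1  -0.32  1.71  0.03  1.33 -0.69]
```

```bash
python3 -m pendant '[[[0,0,-10.2],[0,0,0],-1],[[0,0,-10.2],[0,0,0],-1],[[0,0,-10.2],[0,0,0],-1],[[0,0,-10.2],[0,0,0],-1],[[0,0,-10.2],[0,0,0],-1],[[0,0,-10.2],[0,0,0],-1],[[0,0,-10.2],[0,0,0],-1],[[0,0,-10.2],[0,0,0],-1]]' && python3 goal.py 0.4285 0.2026 0.15 153.2
```

```text
time: 2.1
position: [0.4497, -0.3001, 0.2221]
tool_rot: [-1.955, -2.458, 0.0]
ft_force: [0.3, 0.4, 0.4]
grip_width: 0.997
t 2.1 pos [ 0.4497 -0.3001  0.2221] yaw 103.01 F [0.3  0.43 0.36] w 0.997
turn(tool,deg) [-2.000e-02 -5.000e-02 -5.019e+01] shift now-axes [0.4945 0.0925 0.0723] shift after-turn-axes [0.2456 0.4391 0.0721] q [ 0.91  0.11 -0.4   1.71  0.04  1.33  0.73]
```

```bash
python3 -m pendant '[[[0,0,0],[0.05,0,0],-1],[[0,0,0],[0.05,0,0],-1],[[0,0,0],[0.05,0.01,0],-1],[[0,0,0],[0.05,0.01,0],-1],[[0,0,0],[0.05,0.01,0],-1],[[0,0,0],[0.05,0.02,0],-1],[[0,0,0],[0.05,0.02,0],-1],[[0,0,0],[0.05,0.02,0],-1]]' && python3 goal.py 0.4285 0.2026 0.15 153.2
```

```text
time: 3.1
position: [0.4499, 0.1112, 0.2225]
tool_rot: [1.963, 2.452, -0.001]
ft_force: [0.6, 0.4, 0.1]
grip_width: 1.004
t 3.1 pos [0.4499 0.1112 0.2225] yaw 102.65 F [0.62 0.45 0.09] w 1.004
turn(tool,deg) [-1.000e-02  6.000e-02 -5.055e+01] shift now-axes [ 0.0939 -0.0009  0.0724] shift after-turn-axes [0.0603 0.0719 0.0725] q [ 0.6  -0.07 -0.85  1.87 -0.06  1.32 -0.01]
```

```bash
python3 -m pendant '[[[0,0,-10],[0,0,0],-1],[[0,0,-10],[0,0,0],-1],[[0,0,-10],[0,0,0],-1],[[0,0,-10],[0,0,0],-1],[[0,0,-10],[0,0,0],-1],[[0,0,0],[0,0,0],-1]]' && python3 goal.py 0.4285 0.2026 0.15 153.2
```

```text
time: 3.85
position: [0.4498, 0.1097, 0.2222]
tool_rot: [-0.745, -3.051, 0.0]
ft_force: [-0.4, 0.2, 0.7]
grip_width: 1.001
t 3.85 pos [0.4498 0.1097 0.2222] yaw 152.57 F [-0.42  0.17  0.65] w 1.001
turn(tool,deg) [-0.02 -0.03 -0.63] shift now-axes [0.0616 0.0727 0.0722] shift after-turn-axes [0.0609 0.0733 0.0722] q [ 0.56 -0.07 -0.81  1.87 -0.05  1.32  0.86]
```

```bash
python3 -m pendant '[[[0,0,-0.6],[0,0,0],-1],[[0,0,0],[0.0203,0.0244,0.03],-1],[[0,0,0],[0.0203,0.0244,0.03],-1],[[0,0,0],[0.0203,0.0244,0.03],-1],[[0,0,0],[0,0,0.03],-1],[[0,0,0],[0,0,0],-1]]' && python3 goal.py 0.4285 0.2026 0.006 153.2
python3 - <<'E'
from h import *
for n in('top','side'):
    d=grab(n,n+'1')
    u,v=(212,232) if n=='top' else (264,145)
    a=d['color'][v-60:v+60,u-80:u+80,::-1]
    cv2.imwrite(f'pics/{n}1c.png',cv2.resize(a,None,fx=4,fy=4,interpolation=cv2.INTER_CUBIC))
E
```

```text
time: 4.6
position: [0.4266, 0.202, 0.1007]
tool_rot: [-0.725, -3.052, 0.003]
ft_force: [0.2, 0.1, -0.7]
grip_width: 0.998
t 4.6 pos [0.4266 0.202  0.1007] yaw 153.26 F [ 0.25  0.06 -0.72] w 0.998
turn(tool,deg) [-0.16 -0.23  0.06] shift now-axes [-0.0018  0.0016  0.0947] shift after-turn-axes [-0.0014  0.0013  0.0947] q [ 0.42  0.12 -0.95  2.    0.11  1.08  0.52]
```

View pics/side1c.png

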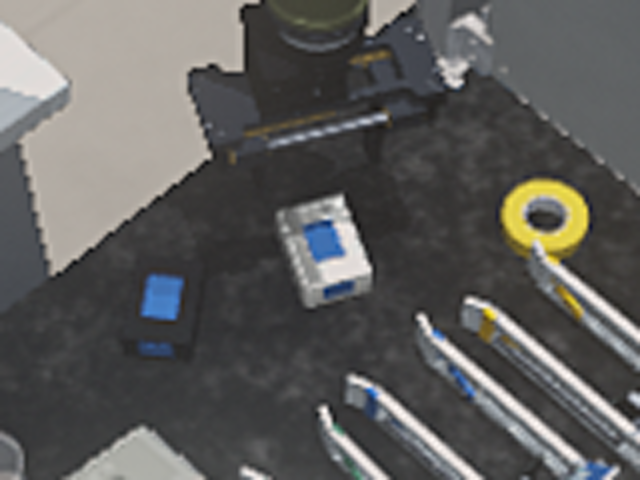

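View pics/top1c.png

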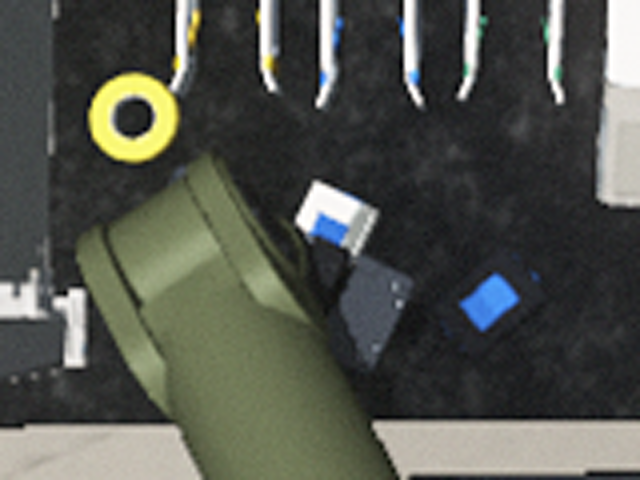

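Run:
```python
from meas import *
for n in('top1','side1'):
    d=dict(np.load(f'pics/{n}.npz'));c,r,P=cloud(d)
    hsv=cv2.cvtColor(d['color'],cv2.COLOR_RGB2HSV)
    m=(hsv[...,0]>25)&(hsv[...,0]<50)&(hsv[...,1]>60)&(P[...,2]>.15)&(d['range_z']>0)&(P[...,2]<1.2)
    q=P[m];i=q[:,1].argmax();print(n,len(q),q.min(0).round(3),q.max(0).round(3),q[i].round(3),np.percentile(q[:,1],[50,95,99]).round(3))
    # dark gripper
```

```text
top1 8210 [ 0.03  -0.075  0.15 ] [0.484 0.256 0.664] [0.44  0.256 0.493] [0.113 0.217 0.24 ]
side1 913 [-0.025 -0.053  0.297] [0.488 0.255 0.582] [0.444 0.255 0.485] [0.19  0.242 0.25 ]
```

```bash
python3 -m pendant '[[[0,0,0],[-0.0016,0.0014,0.02],-1],[[0,0,0],[0,0,0.02],-1],[[0,0,0],[0,0,0.02],-1],[[0,0,0],[0,0,0.02],-1],[[0,0,0],[0,0,0.01],-1],[[0,0,0],[0,0,0],-1]]' && python3 goal.py 0.4285 0.2026 0.006 153.2
```

```text
time: 5.45
position: [0.4312, 0.2028, 0.013]
tool_rot: [0.728, 3.056, 0.0]
ft_force: [-0.9, 0.0, -0.3]
grip_width: 1.004
t 5.45 pos [0.4312 0.2028 0.013 ] yaw 153.22 F [-0.95  0.01 -0.29] w 1.004
turn(tool,deg) [0.   0.02 0.02] shift now-axes [ 0.0023 -0.0014  0.007 ] shift after-turn-axes [ 0.0023 -0.0014  0.007 ] q [ 0.33  0.29 -0.9   2.06  0.29  0.91  0.38]
```

```bash
python3 -m pendant '[[[0,0,0],[0.002,-0.001,0.006],-1],[[0,0,0],[0,0,0],-1],[[0,0,0],[0,0,0],1],[[0,0,0],[0,0,0],1],[[0,0,0],[0,0,0],1],[[0,0,0],[0,0,0],1],[[0,0,0],[0,0,0],1],[[0,0,0],[0,0,0],1]]' 12 && python3 goal.py 0.546 0.153 0.007 180.3
```

```text
time: 6.45
position: [0.4284, 0.2029, 0.0066]
tool_rot: [-0.726, -3.056, 0.001]
ft_force: [0.3, -1.2, 1.8]
grip_width: 0.668
t 6.45 pos [0.4284 0.2029 0.0066] yaw 153.27 F [ 0.3  -1.24  1.77] w 0.668
turn(tool,deg) [-2.000e-02 -0.000e+00 -2.703e+01] shift now-axes [-0.1275  0.0083 -0.0004] shift after-turn-axes [-0.1173 -0.0505 -0.0004] q [ 0.32  0.3  -0.89  2.07  0.3   0.9   0.37]
```

```bash
python3 -m pendant '[[[0,0,-5.4],[0,0,0],1],[[0,0,-5.4],[0,0,0],1],[[0,0,-5.4],[0,0,0],1],[[0,0,-5.4],[0,0,0],1],[[0,0,-5.4],[0,0,0],1],[[0,0,0],[0,0,0],1]]' && python3 goal.py 0.46 0.153 0.007 180.3
```

```text
time: 7.2
position: [0.4288, 0.2029, 0.0066]
tool_rot: [-0.006, 3.141, 0.0]
ft_force: [1.2, -0.0, 1.4]
grip_width: 0.663
t 7.2 pos [0.4288 0.2029 0.0066] yaw -179.79 F [ 1.18 -0.01  1.38] w 0.663
turn(tool,deg) [ 0.    0.02 -0.09] shift now-axes [-0.031  -0.05   -0.0004] shift after-turn-axes [-0.031  -0.0501 -0.0004] q [ 0.4   0.33 -0.98  2.07  0.35  0.91  0.8 ]
```

```bash
python3 -m pendant '[[[0,0,0],[-0.006,-0.01,0],1],[[0,0,0],[-0.006,-0.01,0],1],[[0,0,0],[-0.006,-0.01,0],1],[[0,0,0],[-0.006,-0.01,0],1],[[0,0,0],[-0.006,-0.01,0],1],[[0,0,0],[0,0,0],1]]' && python3 goal.py 0.546 0.153 0.007 180.3;  python3 - <<'E'
from h import *
for n in('top','side'):
    d=grab(n,n+'2')
    u,v=(225,210) if n=='top' else (285,165)
    a=d['color'][v-60:v+60,u-80:u+80,::-1]
    cv2.imwrite(f'pics/{n}2c.png',cv2.resize(a,None,fx=4,fy=4,interpolation=cv2.INTER_CUBIC))
E
```

```text
time: 7.95
position: [0.46, 0.151, 0.0066]
tool_rot: [-0.004, 3.14, -0.003]
ft_force: [0.6, -1.9, 1.2]
grip_width: 0.662
t 7.95 pos [0.46   0.151  0.0066] yaw -179.87 F [ 0.55 -1.93  1.23] w 0.662
turn(tool,deg) [-0.09  0.06 -0.17] shift now-axes [-0.086   0.0018 -0.0003] shift after-turn-axes [-0.086   0.0015 -0.0004] q [ 0.49  0.34 -0.95  2.05  0.36  0.92  0.92]
```

View pics/side2c.png

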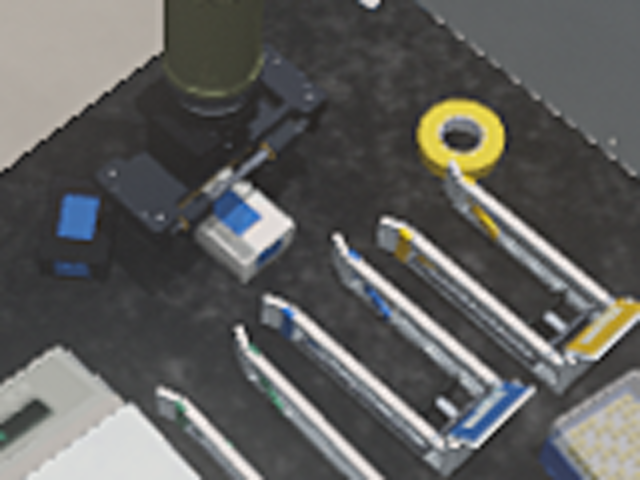

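View pics/top2c.png

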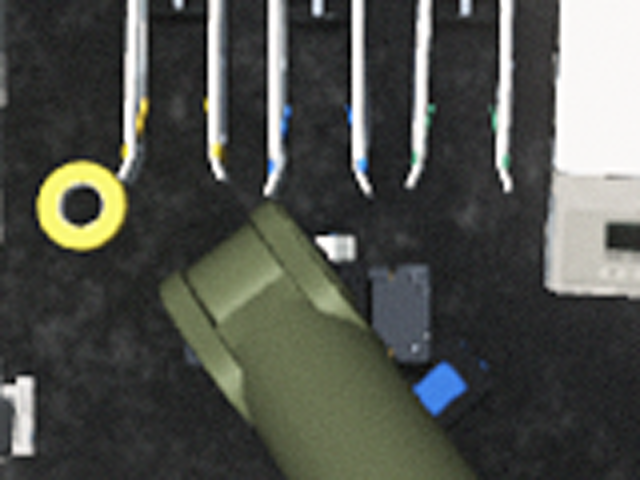

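Run:
```python
from meas import *
np.set_printoptions(precision=4,suppress=True)
for n in('side2','top2'):
    d=dict(np.load(f'pics/{n}.npz'));c,r,P=cloud(d)
    hsv=cv2.cvtColor(d['color'],cv2.COLOR_RGB2HSV)
    Q=c+r*((0.032-c[2])/r[...,2])[...,None]
    m=(P[...,0]>.475)&(P[...,0]<.54)&(P[...,1]>.1)&(P[...,1]<.21)&(P[...,2]>.026)&(P[...,2]<.045)&(hsv[...,2]>100)&~((hsv[...,0]>25)&(hsv[...,0]<60)&(hsv[...,1]>60))
    q=Q[m];print(n,len(q))
    for x in np.arange(.475,.54,.006):
        z=q[abs(q[:,0]-x)<.003]
        if len(z):print(round(x,3),len(z),z[:,1].min(),z[:,1].max(),(z[:,1].min()+z[:,1].max())/2)
```

```text
side2 265
0.475 13 0.12407931156945373 0.18047303443158036 0.15227617300051705
0.481 29 0.12140934646291285 0.18013363086299083 0.15077148866295184
0.487 28 0.12089125288846064 0.17979510241970897 0.1503431776540848
0.493 27 0.12063319235985309 0.17945744572143052 0.1500453190406418
0.499 30 0.12037578600349436 0.1791206574052382 0.14974822170436627
0.505 28 0.12251062851285766 0.18121201900234374 0.1518613237576007
0.511 28 0.12225149515990891 0.18087383855315142 0.15156266685653016
0.517 30 0.11960746718766091 0.18020007353333367 0.1499037703604973
0.523 28 0.12173518922090437 0.17986448232919294 0.15079983577504866
0.529 22 0.12122148119433968 0.1795297476014368 0.15037561439788824
0.535 2 0.14375215984750545 0.1716462145267441 0.15769918718712478
top2 43
0.511 7 0.12208966401756613 0.1387890441088428 0.13043935406320445
0.517 12 0.12541880233363517 0.14546195850133062 0.1354403804174829
0.523 15 0.12539990466765208 0.14880168754043463 0.13710079610404335
0.529 9 0.12539044528967058 0.15214610152589497 0.13876827340778278
```

```bash
python3 -m pendant '[[[0,0,0],[-0.01,0.002,0],1],[[0,0,0],[-0.01,0,0],1],[[0,0,0],[-0.01,0,0],1],[[0,0,0],[-0.01,0,0],1],[[0,0,0],[0,0,0],1]]' && python3 goal.py 0.543 0.153 0.007 180.3
```

```text
time: 8.68
position: [0.4985, 0.1558, 0.0064]
tool_rot: [0.008, -3.141, -0.0]
ft_force: [0.1, 0.4, 2.1]
grip_width: 0.664
t 8.675 pos [0.4985 0.1558 0.0064] yaw -179.69 F [0.06 0.36 2.06] w 0.664
turn(tool,deg) [ 0.   -0.04  0.01] shift now-axes [-0.0445 -0.003  -0.0007] shift after-turn-axes [-0.0445 -0.003  -0.0006] q [ 0.44  0.42 -0.91  1.96  0.41  0.95  0.9 ]
```

```bash
cat > chk.py <<'E'
import sys
from meas import *
np.set_printoptions(precision=4,suppress=True)
d=grab('side',sys.argv[1]);c,r,P=cloud(d)
x0,x1=float(sys.argv[2]),float(sys.argv[3])
hsv=cv2.cvtColor(d['color'],cv2.COLOR_RGB2HSV)
Q=c+r*((0.032-c[2])/r[...,2])[...,None]
m=(P[...,0]>x0)&(P[...,0]<x1)&(P[...,1]>.1)&(P[...,1]<.21)&(P[...,2]>.026)&(P[...,2]<.045)&(hsv[...,2]>100)
q=Q[m];print(len(q))
for x in np.arange(x0,x1,.008):
    z=q[abs(q[:,0]-x)<.004]
    if len(z):print(round(x,3),len(z),z[:,1].min(),z[:,1].max(),(z[:,1].min()+z[:,1].max())/2)
p=proj(d,[(x0+x1)/2,.153,.03]);u,v=int(p[0]),int(p[1])
cv2.imwrite(f'pics/{sys.argv[1]}c.png',cv2.resize(d['color'][v-50:v+50,u-60:u+60,::-1],None,fx=6,fy=6,interpolation=cv2.INTER_CUBIC))
print([monitor.get_state()['position'].round(4) if hasattr(monitor.get_state()['position'],'round') else monitor.get_state()['position'] for _ in range(2)])
E
python3 chk.py side3 .515 .575
```

```text
273
0.515 15 0.12941767510355728 0.18020007353333367 0.15480887431844548
0.523 38 0.1265004969199358 0.1850362197886657 0.15576835835430075
0.531 37 0.12623730877140826 0.18469443805568453 0.1554658734135464
0.539 39 0.125712916481459 0.1840134881679848 0.1548632023247219
0.547 38 0.12545170736090605 0.183674313359803 0.15456301036035452
0.555 37 0.1272961014821543 0.1857387959191863 0.1565174487006703
0.563 47 0.11213399835731352 0.20015723751377845 0.156145617935546
0.571 22 0.10930380904830483 0.1973981706885779 0.15335098986844137
[array([0.4985, 0.1558, 0.0064]), array([0.4985, 0.1558, 0.0064])]
```

View pics/side3c.png

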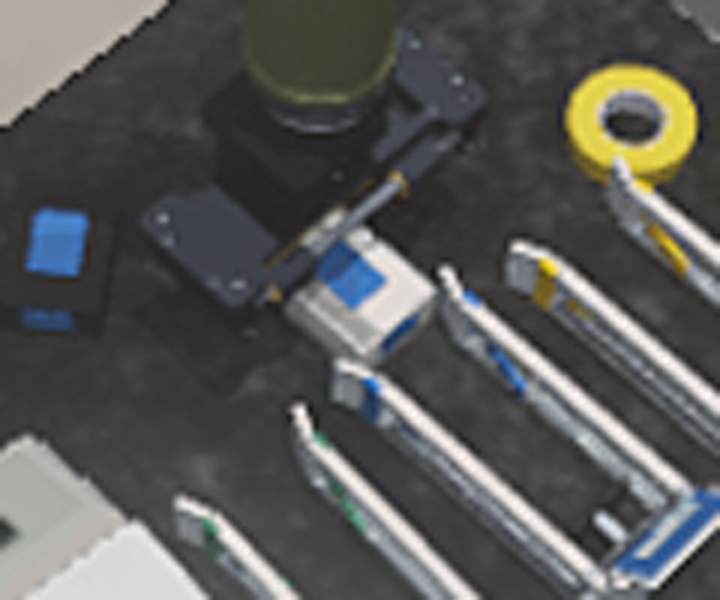

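```bash
python3 -m pendant '[[[0,0,0],[0,-0.0025,0],1],[[0,0,0],[-0.006,0,0],1],[[0,0,0],[-0.006,0,0],1],[[0,0,0],[0,0,0],1]]' && python3 goal.py 0.543 0.153 0.007 180.3; python3 chk.py side4 .525 .56
```

```text
time: 9.22
position: [0.5118, 0.1524, 0.0063]
tool_rot: [-0.006, 3.14, 0.0]
ft_force: [0.9, 0.4, -1.7]
grip_width: 0.665
t 9.225 pos [0.5118 0.1524 0.0063] yaw -179.77 F [ 0.93  0.37 -1.71] w 0.665
turn(tool,deg) [ 0.    0.07 -0.07] shift now-axes [-0.0312  0.0005 -0.0006] shift after-turn-axes [-0.0312  0.0004 -0.0007] q [ 0.43  0.44 -0.9   1.93  0.42  0.96  0.91]
156
0.525 11 0.14911659949351908 0.17711797737129975 0.1631172884324094
0.533 35 0.12359809304428893 0.18160463712837505 0.15260136508633199
0.541 36 0.12308099068840428 0.18126853403507193 0.1521747623617381
0.549 39 0.12282341157792859 0.18093328546746623 0.1518783485226974
0.557 33 0.12256647726791514 0.18026533890686713 0.15141590808739114
[array([0.5116, 0.1525, 0.0063]), array([0.5116, 0.1525, 0.0063])]
```

```bash
python3 -m pendant '[[[0,0,0],[-0.006,0,0],1],[[0,0,0],[-0.006,0,0],1],[[0,0,0],[-0.005,0,0],1],[[0,0,0],[0,0,0],1]]' && python3 goal.py 0.543 0.153 0.007 180.3;python3 -m pendant '[[[0,0,0],[-0.005,0,0],1],[[0,0,0],[-0.005,0,0],1],[[0,0,0],[-0.004,0,0],1],[[0,0,0],[0,0,0],1]]' && python3 goal.py 0.543 0.153 0.007 180.3; python3 chk.py side5 .555 .6
```

```text
time: 9.78
position: [0.5282, 0.1529, 0.0064]
tool_rot: [-0.007, 3.141, 0.001]
ft_force: [-0.4, 0.2, -2.6]
grip_width: 0.665
t 9.775 pos [0.5282 0.1529 0.0064] yaw -179.75 F [-0.4   0.2  -2.59] w 0.665
turn(tool,deg) [ 0.02  0.01 -0.05] shift now-axes [-0.0148  0.     -0.0006] shift after-turn-axes [-0.0148 -0.     -0.0006] q [ 0.42  0.47 -0.88  1.9   0.44  0.98  0.91]
time: 10.28
position: [0.5421, 0.153, 0.0065]
tool_rot: [-0.007, 3.141, 0.0]
ft_force: [-0.3, 0.7, -1.7]
grip_width: 0.661
t 10.275 pos [0.5421 0.153  0.0065] yaw -179.75 F [-0.28  0.66 -1.66] w 0.661
turn(tool,deg) [ 0.01  0.01 -0.05] shift now-axes [-0.0009  0.     -0.0005] shift after-turn-axes [-0.0009  0.     -0.0005] q [ 0.4   0.5  -0.87  1.86  0.45  0.99  0.91]
265
0.555 11 0.1524190274215227 0.18266194991149298 0.16754048866650784
0.563 39 0.11213399835731352 0.20015723751377845 0.156145617935546
0.571 54 0.10930380904830483 0.1973981706885779 0.15335098986844137
0.579 51 0.1114097268128924 0.19633618872989556 0.15387295777139398
0.587 53 0.11585156260558588 0.19598398360564473 0.1559177731056153
0.595 50 0.11536129908457338 0.19563266726964923 0.1554969831771113
[array([0.5417, 0.1531, 0.0064]), array([0.5417, 0.1531, 0.0064])]
```

View pics/side5c.png

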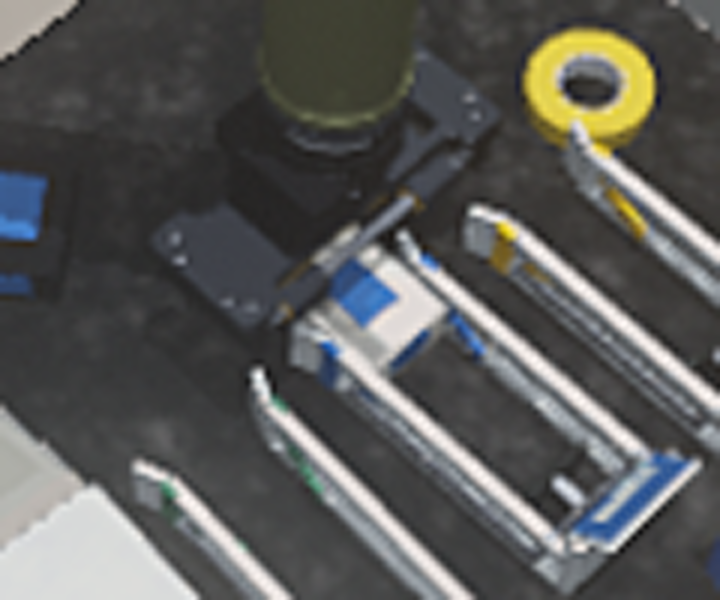

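The carton's front end is inside the blue channel. Next I let go, back out along -x, and shut the fingers to make a pusher.

```bash
python3 -m pendant '[[[0,0,0],[0,0,0],-1],[[0,0,0],[0,0,0],-1],[[0,0,0],[0,0,0],-1],[[0,0,0],[0,0,0],-1]]'; python3 -m pendant '[[[0,0,0],[0.012,0,0],-1],[[0,0,0],[0.012,0,0],-1],[[0,0,0],[0.012,0,0],-1],[[0,0,0],[0.010,0,0],-1],[[0,0,0],[0,0,0],-1]]'; python3 -m pendant '[[[0,0,0],[0,0,0],1],[[0,0,0],[0,0,0],1],[[0,0,0],[0,0,0],1],[[0,0,0],[0,0,0],1],[[0,0,0],[0,0,0],1],[[0,0,0],[0,0,0],1],[[0,0,0],[0,0,0],1],[[0,0,0],[0,0,0],1]]' && python3 goal.py 0.52 0.153 0.008 180.3; python3 chk.py side6 .525 .6
```

```text
time: 10.82
position: [0.5418, 0.153, 0.0067]
tool_rot: [-0.008, 3.141, -0.0]
ft_force: [0.5, -0.3, 0.0]
grip_width: 0.978
time: 11.45
position: [0.4948, 0.1526, 0.0065]
tool_rot: [0.008, -3.141, 0.001]
ft_force: [-0.9, 0.1, -0.3]
grip_width: 1.001
time: 12.45
position: [0.4956, 0.1528, 0.0065]
tool_rot: [0.008, -3.142, 0.0]
ft_force: [0.6, -0.1, 0.8]
grip_width: 0.173
t 12.45 pos [0.4956 0.1528 0.0065] yaw -179.72 F [ 0.6  -0.05  0.81] w 0.173
turn(tool,deg) [-0.01 -0.   -0.02] shift now-axes [-0.0244  0.0001 -0.0015] shift after-turn-axes [-0.0244  0.     -0.0015] q [ 0.45  0.42 -0.91  1.97  0.4   0.95  0.91]
396
0.533 38 0.12597478279052565 0.18194159801873655 0.1539581904046311
0.541 36 0.12308099068840428 0.18126853403507193 0.1521747623617381
0.549 37 0.1251911529580138 0.18059888817081104 0.15289502056441243
0.557 40 0.12231018534018712 0.18266194991149298 0.15248606762584005
0.565 45 0.11213399835731352 0.19775396490833563 0.15494398163282458
0.573 53 0.11165055084589859 0.19704327886854855 0.15434691485722357
0.581 51 0.11609760680326181 0.19633618872989556 0.15621689776657868
0.589 53 0.11585156260558588 0.19598398360564473 0.1559177731056153
0.597 43 0.11536129908457338 0.19528223636186826 0.15532176772322082
[array([0.4957, 0.1528, 0.0065]), array([0.4957, 0.1528, 0.0065])]
```

View pics/side6c.png

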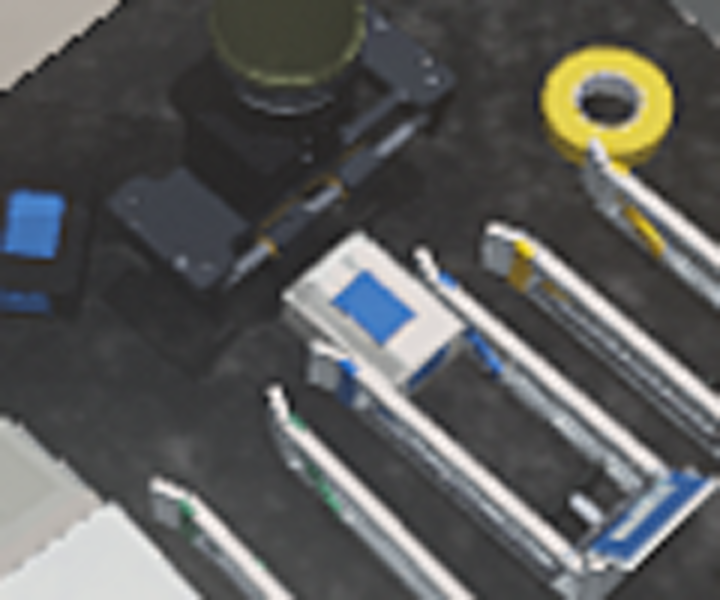

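```bash
python3 -m pendant '[[[0,0,0],[0,0,-0.001],1],[[0,0,0],[-0.01,0,0],1],[[0,0,0],[-0.008,0,0],1],[[0,0,0],[-0.004,0,0],1],[[0,0,0],[-0.004,0,0],1],[[0,0,0],[0,0,0],1]]'
python3 - <<'E'
from meas import *
np.set_printoptions(precision=4,suppress=True)
for n in('top0','side0'):
    d=dict(np.load(f'pics/{n}.npz'));c,r,P=cloud(d)
    hsv=cv2.cvtColor(d['color'],cv2.COLOR_RGB2HSV)
    b=(cv2.inRange(hsv,(100,110,60),(125,255,255))>0)&(P[...,0]>.56)&(P[...,0]<.72)&(P[...,1]>.1)&(P[...,1]<.21)
    Q=c+r*((0.025-c[2])/r[...,2])[...,None]
    nn,lab=cv2.connectedComponents(b.astype(np.uint8))
    for i in range(1,nn):
        k=lab==i;print(n,k.sum(),'px',np.argwhere(k).mean(0)[::-1],'P',P[k].min(0),P[k].max(0),'Q x',Q[k][:,0].min(),Q[k][:,0].max())
E
```

```text
time: 13.25
position: [0.5219, 0.153, 0.0073]
tool_rot: [-0.008, 3.141, 0.0]
ft_force: [-0.2, -0.3, -0.4]
grip_width: 0.002
top0 15 px [216.0667 179.2667] P [ 0.6212  0.1794 -0.0041] [0.6456 0.1838 0.0292] Q x 0.6172684754941734 0.6414087400852461
top0 8 px [231.75 178.  ] P [ 0.6272  0.1254 -0.0011] [0.6415 0.1309 0.0286] Q x 0.6233967718397053 0.6406907221417638
top0 1 px [212. 190.] P [0.591  0.1913 0.042 ] [0.591  0.1913 0.042 ] Q x 0.5934395759205182 0.5934395759205182
top0 6 px [235.5 191. ] P [0.584  0.1131 0.0059] [0.5951 0.1149 0.0415] Q x 0.5854991198705635 0.5923782569910487
top0 1 px [212. 192.] P [0.5844 0.1914 0.041 ] [0.5844 0.1914 0.041 ] Q x 0.5866007057098387 0.5866007057098387
side0 3 px [293.     168.3333] P [0.5825 0.1906 0.0386] [0.5914 0.192  0.0433] Q x 0.5775586257953689 0.5848117971570406
side0 14 px [299.4286 180.5   ] P [0.613  0.1793 0.0162] [0.6398 0.1869 0.0272] Q x 0.6127928257173789 0.6398995732353141
side0 13 px [276.3077 184.7692] P [0.5812 0.112  0.0028] [0.5919 0.1164 0.0412] Q x 0.5763662884959244 0.5943338620961132
```

```bash
python3 -m pendant '[[[0,0,0],[-0.004,0,0],1],[[0,0,0],[-0.004,0,0],1],[[0,0,0],[-0.004,0,0],1],[[0,0,0],[0,0,0],1]]';python3 -m pendant '[[[0,0,0],[-0.004,0,0],1],[[0,0,0],[-0.004,0,0],1],[[0,0,0],[-0.004,0,0],1],[[0,0,0],[0,0,0],1]]'; python3 chk.py side7 .54 .65
```

```text
time: 13.75
position: [0.5329, 0.153, 0.0073]
tool_rot: [0.008, -3.14, 0.001]
ft_force: [-5.0, -0.3, 2.4]
grip_width: 0.003
time: 14.25
position: [0.5465, 0.1529, 0.0074]
tool_rot: [-0.007, 3.14, 0.0]
ft_force: [-0.6, -0.3, -2.1]
grip_width: 0.004
535
0.556 1 0.13967763522483123 0.13967763522483123 0.13967763522483123
0.564 24 0.10954230943171844 0.1973981706885779 0.15347024006014817
0.572 50 0.10695714320378896 0.19704327886854855 0.15200021103616876
0.58 55 0.10906590047195996 0.19633618872989556 0.15270104460092776
0.588 51 0.11585156260558588 0.19598398360564473 0.1559177731056153
0.596 55 0.1130260253935112 0.19563266726964923 0.1543293463315802
0.604 53 0.1151170752551971 0.19493268753917625 0.15502488139718668
0.612 51 0.11695714084240005 0.19423622286049647 0.15559668185144826
0.62 55 0.1167118513307252 0.19625936288130486 0.15648560710601503
0.628 54 0.1162230782192118 0.1955621815017431 0.15589262986047744
0.636 53 0.11573669825321437 0.19521489714816376 0.15547579770068906
0.644 32 0.1152526938995701 0.19452292483585154 0.15488780936771082
[array([0.5465, 0.1529, 0.0075]), array([0.5465, 0.1529, 0.0075])]
```

View pics/side7c.png

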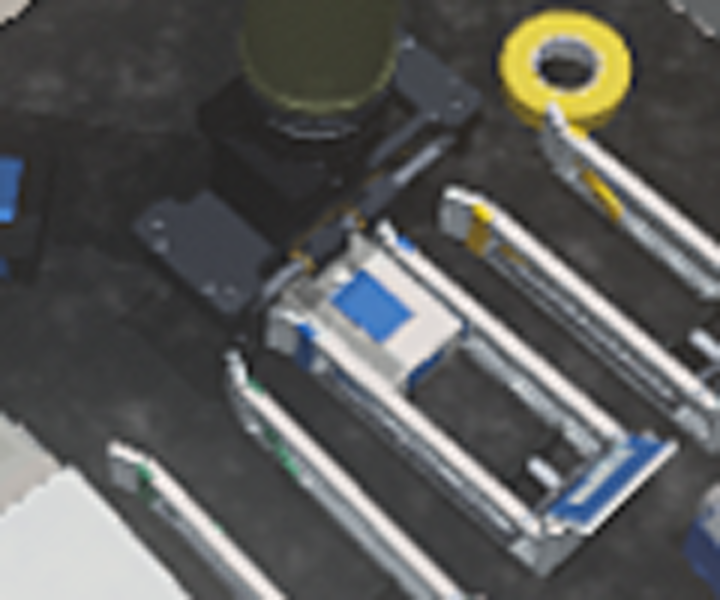

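```bash
for i in 1 ; do python3 -m pendant '[[[0,0,0],[-0.004,0,0],1],[[0,0,0],[-0.004,0,0],1],[[0,0,0],[-0.004,0,0],1],[[0,0,0],[-0.004,0,0],1],[[0,0,0],[0,0,0],1]]'; done; python3 -m pendant '[[[0,0,0],[-0.004,0,0],1],[[0,0,0],[-0.004,0,0],1],[[0,0,0],[-0.004,0,0],1],[[0,0,0],[0,0,0],1]]'; python3 -m pendant '[[[0,0,0],[-0.004,0,0],1],[[0,0,0],[-0.004,0,0],1],[[0,0,0],[-0.004,0,0],1],[[0,0,0],[0,0,0],1]]'; python3 -m pendant '[[[0,0,0],[-0.004,0,0],1],[[0,0,0],[-0.004,0,0],1],[[0,0,0],[-0.004,0,0],1],[[0,0,0],[0,0,0],1]]'; python3 goal.py 0.61 0.1535 0.008 180.3
```

```text
time: 14.92
position: [0.5626, 0.1531, 0.0076]
tool_rot: [-0.007, 3.14, 0.001]
ft_force: [-0.6, -0.4, -1.5]
grip_width: 0.006
time: 15.42
position: [0.5746, 0.1532, 0.0076]
tool_rot: [-0.007, 3.14, 0.001]
ft_force: [-1.9, 1.3, -0.3]
grip_width: 0.005
time: 15.92
position: [0.5866, 0.1533, 0.0075]
tool_rot: [-0.007, 3.14, 0.001]
ft_force: [-1.5, -0.4, -0.4]
grip_width: 0.008
time: 16.42
position: [0.5986, 0.1533, 0.0075]
tool_rot: [-0.007, 3.14, 0.0]
ft_force: [-2.4, -1.1, 0.3]
grip_width: 0.004
t 16.425 pos [0.5986 0.1533 0.0075] yaw -179.74 F [-2.41 -1.11  0.33] w 0.004
turn(tool,deg) [ 0.02  0.08 -0.04] shift now-axes [-0.0114  0.0002 -0.0005] shift after-turn-axes [-0.0114  0.0002 -0.0005] q [ 0.35  0.59 -0.83  1.73  0.5   1.04  0.93]
```

```bash
python3 -m pendant '[[[0,0,0],[-0.002,0,0],1],[[0,0,0],[-0.002,0,0],1],[[0,0,0],[-0.002,0,0],1],[[0,0,0],[0,0,0],1]]'|sed -n '2p;4p'; python3 -m pendant '[[[0,0,0],[-0.002,0,0],1],[[0,0,0],[-0.002,0,0],1],[[0,0,0],[0,0,0],1]]'|sed -n '2p;4p'; python3 -m pendant '[[[0,0,0],[-0.002,0,0],1],[[0,0,0],[-0.002,0,0],1],[[0,0,0],[0,0,0],1]]'|sed -n '2p;4p';  python3 -m pendant '[[[0,0,0],[-0.002,0,0],1],[[0,0,0],[0,0,0],1]]'|sed -n '2p;4p'; python3 -m pendant '[[[0,0,0],[-0.002,0,0],1],[[0,0,0],[0,0,0],1]]'|sed -n '2p;4p'; python3 chk.py side8 .63 .64
python3 - <<'E'
from h import *
d=grab('top','top8');u,v=225,170
cv2.imwrite('pics/top8c.png',cv2.resize(d['color'][v-50:v+50,u-60:u+60,::-1],None,fx=6,fy=6,interpolation=cv2.INTER_CUBIC))
E
```

```text
position: [0.604, 0.1533, 0.0075]
ft_force: [-2.9, 0.3, 2.2]
position: [0.6081, 0.1533, 0.0075]
ft_force: [-2.7, 0.6, 1.0]
position: [0.6121, 0.1533, 0.0075]
ft_force: [-3.4, 0.4, 1.5]
position: [0.6139, 0.1534, 0.0075]
ft_force: [-3.0, -0.5, 1.1]
position: [0.6159, 0.1534, 0.0075]
ft_force: [-3.6, -0.7, 2.7]
25
0.63 7 0.11597959019287518 0.14050296814087904 0.1282412791668771
0.638 18 0.11573669825321437 0.18476936071627081 0.1502530294847426
[array([0.6159, 0.1534, 0.0075]), array([0.6159, 0.1534, 0.0075])]
```

View pics/side8c.png

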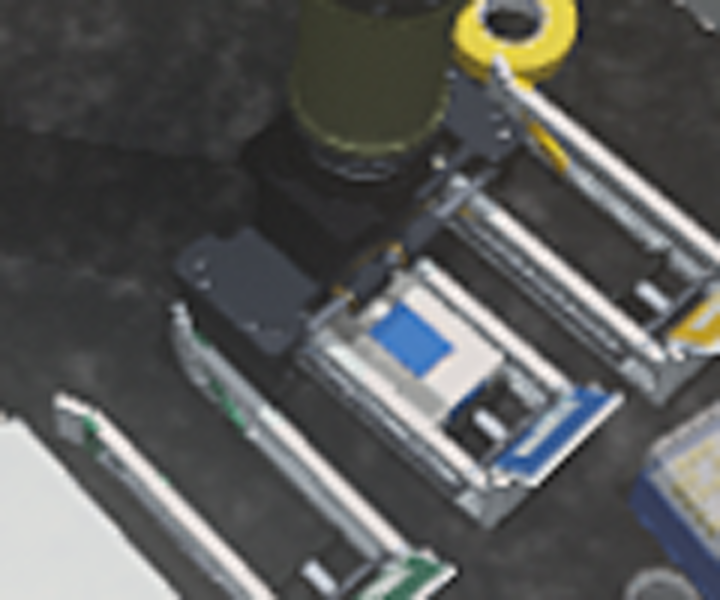

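View pics/top8c.png

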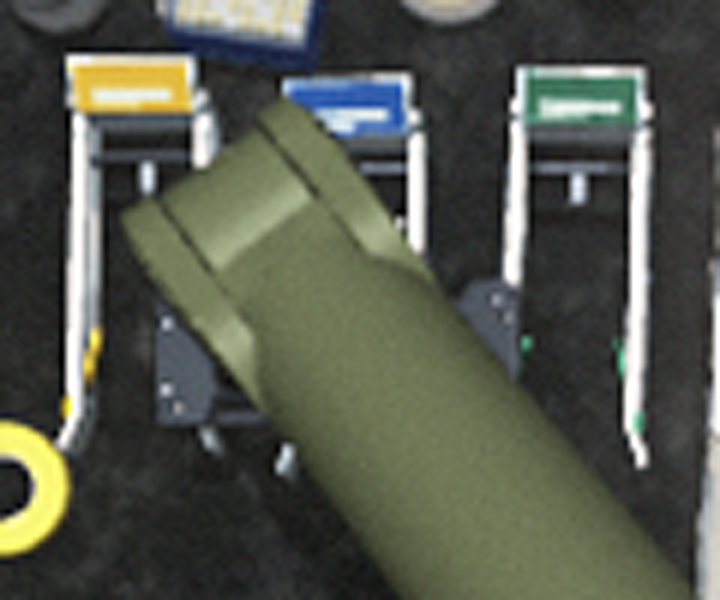

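```bash
for i in 1; do python3 -m pendant '[[[0,0,0],[-0.002,0,0],1],[[0,0,0],[0,0,0],1]]'|sed -n '2p;4p'; python3 -m pendant '[[[0,0,0],[-0.002,0,0],1],[[0,0,0],[0,0,0],1]]'|sed -n '2p;4p';python3 -m pendant '[[[0,0,0],[-0.002,0,0],1],[[0,0,0],[0,0,0],1]]'|sed -n '2p;4p'; python3 -m pendant '[[[0,0,0],[-0.002,0,0],1],[[0,0,0],[0,0,0],1]]'|sed -n '2p;4p'; done
```

```text
position: [0.6178, 0.1534, 0.0075]
ft_force: [-4.4, -1.3, 1.3]
position: [0.6199, 0.1534, 0.0075]
ft_force: [-3.3, 0.2, 0.8]
position: [0.6217, 0.1534, 0.0075]
ft_force: [-3.9, -0.2, 2.2]
position: [0.6233, 0.1535, 0.0075]
ft_force: [-5.1, -0.3, 3.9]
```

```bash
python3 -m pendant '[[[0,0,0],[-0.002,0,0],1],[[0,0,0],[0,0,0],1]]'|sed -n '2p;4p'; python3 -m pendant '[[[0,0,0],[-0.0015,0,0],1],[[0,0,0],[0,0,0],1]]'|sed -n '2p;4p';python3 -m pendant '[[[0,0,0],[-0.0015,0,0],1],[[0,0,0],[0,0,0],1]]'|sed -n '2p;4p'
```

```text
position: [0.6249, 0.1535, 0.0075]
ft_force: [-6.5, -0.3, 3.8]
position: [0.626, 0.1535, 0.0075]
ft_force: [-8.0, -0.7, 4.5]
position: [0.6272, 0.1535, 0.0075]
ft_force: [-8.3, -0.5, 6.5]
```

```bash
python3 -m pendant '[[[0,0,0],[0,0,-0.0008],1],[[0,0,0],[0,0,0],1]]'|sed -n '2p;4p'; python3 -m pendant '[[[0,0,0],[-0.0015,0,0],1],[[0,0,0],[0,0,0],1]]'|sed -n '2p;4p'; python3 chk.py side9 .63 .66
```

```text
position: [0.6281, 0.1533, 0.0077]
ft_force: [-4.3, -0.4, -0.6]
position: [0.63, 0.1533, 0.0079]
ft_force: [-4.2, 0.2, -2.7]
57
0.646 8 0.1152526938995701 0.1420028903329018 0.12862779211623596
0.654 39 0.11477104779597275 0.1961838714349181 0.15547745961544543
[array([0.63  , 0.1534, 0.0079]), array([0.63  , 0.1534, 0.0079])]
```

View pics/side9c.png

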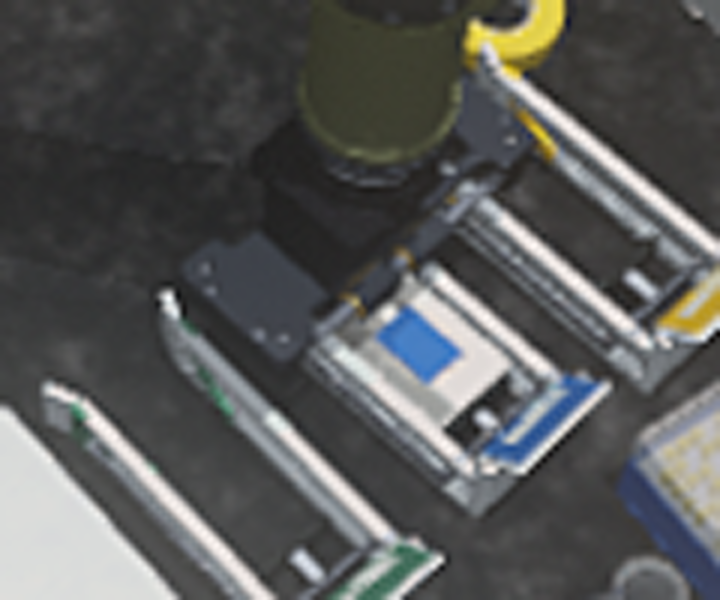

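```bash
python3 -m pendant '[[[0,0,0],[-0.0015,0,0],1],[[0,0,0],[0,0,0],1]]'|sed -n '2p;4p'; python3 -m pendant '[[[0,0,0],[-0.0015,0,0],1],[[0,0,0],[0,0,0],1]]'|sed -n '2p;4p'; python3 -m pendant '[[[0,0,0],[-0.0015,0,0],1],[[0,0,0],[0,0,0],1]]'|sed -n '2p;4p'
```

```text
position: [0.6321, 0.1535, 0.0084]
ft_force: [-4.3, -0.2, -1.9]
position: [0.6333, 0.1534, 0.0083]
ft_force: [-3.5, -0.5, -2.5]
position: [0.6346, 0.1535, 0.0082]
ft_force: [-3.5, -0.4, -2.3]
```

```bash
python3 -m pendant '[[[0,0,0],[-0.0015,0,0],1],[[0,0,0],[0,0,0],1]]'|sed -n '2p;4p'; python3 -m pendant '[[[0,0,0],[-0.0015,0,0],1],[[0,0,0],[0,0,0],1]]'|sed -n '2p;4p'; python3 chk.py side10 .63 .66
```

```text
position: [0.6361, 0.1535, 0.0082]
ft_force: [-5.0, 0.2, -2.3]
position: [0.6366, 0.1535, 0.0079]
ft_force: [-5.9, 0.0, -1.8]
14
0.654 9 0.11477104779597275 0.18110545455763283 0.1479382511768028
[array([0.6366, 0.1535, 0.0079]), array([0.6366, 0.1535, 0.0079])]
```

View pics/side10c.png

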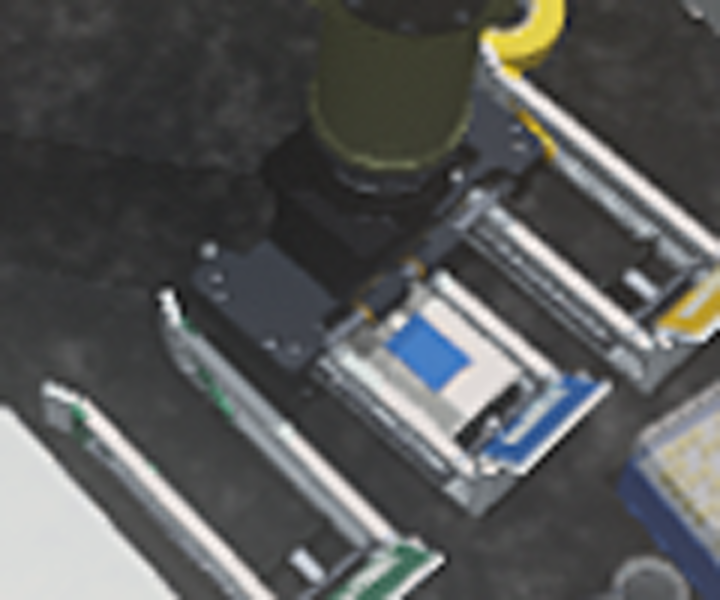

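```bash
python3 -m pendant '[[[0,0,0],[-0.001,0,0],1],[[0,0,0],[0,0,0],1],[[0,0,0],[0,0,0],1]]'|sed -n '2p;4p'; python3 -m pendant '[[[0,0,0],[-0.001,0,0],1],[[0,0,0],[0,0,0],1],[[0,0,0],[0,0,0],1]]'|sed -n '2p;4p'; python3 -m pendant '[[[0,0,0],[-0.001,0,0],1],[[0,0,0],[0,0,0],1],[[0,0,0],[0,0,0],1]]'|sed -n '2p;4p'
```

```text
position: [0.6366, 0.1535, 0.0077]
ft_force: [-9.1, -0.5, -1.4]
position: [0.6366, 0.1535, 0.0076]
ft_force: [-10.1, 0.2, 1.6]
position: [0.6367, 0.1535, 0.0076]
ft_force: [-13.8, -1.4, 2.5]
```

The stop came up hard at tool x = 0.6366: the force rose to 14 N with no further travel, about 6 mm past where the catches should close. I'll back out and look.

```bash
python3 -m pendant '[[[0,0,0],[0.004,0,0],1],[[0,0,0],[0.006,0,0],1],[[0,0,0],[0.01,0,0],1],[[0,0,0],[0.02,0,0],1],[[0,0,0],[0.02,0,0],1],[[0,0,0],[0.03,0,0],1],[[0,0,0],[0.03,0,0],1],[[0,0,0],[0,0,0],1]]';python3 -m pendant '[[[0,0,0],[0.02,0,-0.03],1],[[0,0,0],[0,-0.03,-0.04],1],[[0,0,0],[0,-0.05,-0.04],1],[[0,0,0],[0,-0.05,0],1],[[0,0,0],[0,-0.05,0],1],[[0,0,0],[0,-0.05,0],1],[[0,0,0],[0,-0.05,0],1],[[0,0,0],[0,0,0],1]]'; python3 chk.py side11 .63 .69
python3 - <<'E'
from h import *
d=grab('top','top11');u,v=225,165
cv2.imwrite('pics/top11c.png',cv2.resize(d['color'][v-40:v+40,u-50:u+50,::-1],None,fx=7,fy=7,interpolation=cv2.INTER_CUBIC))
E
```

```text
time: 24.0
position: [0.5203, 0.1532, 0.0092]
tool_rot: [-0.01, 3.139, -0.002]
ft_force: [0.7, 0.5, 0.9]
grip_width: 0.008
time: 25.0
position: [0.5033, -0.132, 0.1183]
tool_rot: [0.006, 3.138, -0.004]
ft_force: [-0.1, 0.8, 0.3]
grip_width: 0.005
362
0.63 14 0.11597959019287518 0.1955621815017431 0.15577088584730914
0.638 14 0.11573669825321437 0.19486847933928841 0.1553025887962514
0.646 54 0.11549440021397217 0.19452292483585154 0.15500866252491186
0.654 58 0.11477104779597275 0.19653063851918995 0.15565084315758135
0.662 57 0.11453110370842784 0.19583796532205622 0.15518453451524203
0.67 55 0.11429174274889586 0.19514872321634003 0.15472023298261794
0.678 58 0.11610482829844526 0.1967979015680864 0.15645136493326584
0.686 51 0.1156246083325087 0.1964533661862491 0.1560389872593789
[array([ 0.5034, -0.1286,  0.1183]), array([ 0.5034, -0.1286,  0.1183])]
```

View pics/side11c.png

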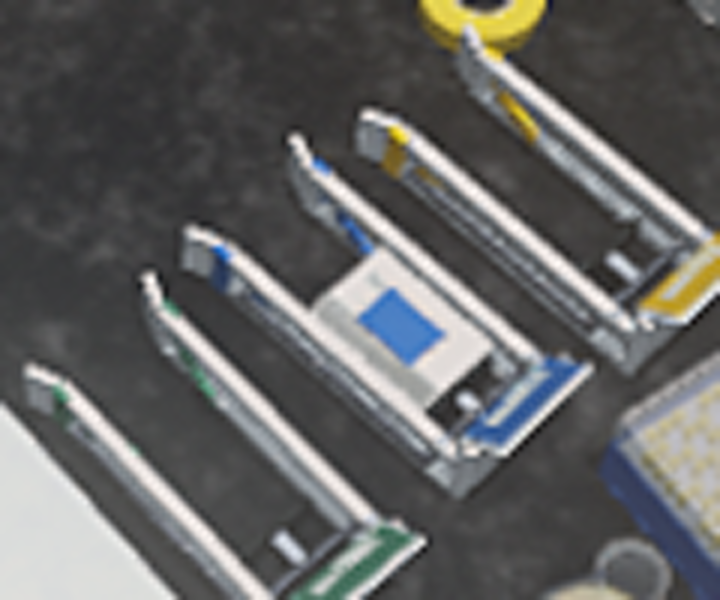

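View pics/top11c.png

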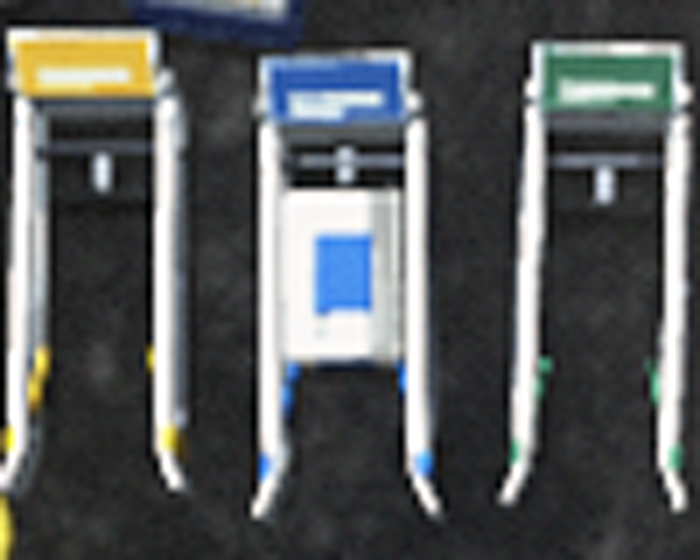

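Top view: the carton lies between the blue bay's walls, rear edge at about (340,362) in the crop. Both blue catches stick out right behind it, left at (290,385) and right at (405,378). I'll check this against the first picture.

Run:
```python
from meas import *
np.set_printoptions(precision=4,suppress=True)
for n in('top0','top11','side0','side11'):
    d=dict(np.load(f'pics/{n}.npz'));c,r,P=cloud(d)
    hsv=cv2.cvtColor(d['color'],cv2.COLOR_RGB2HSV)
    b=(cv2.inRange(hsv,(100,110,60),(125,255,255))>0)&(P[...,0]>.605)&(P[...,0]<.65)&(P[...,1]>.1)&(P[...,1]<.21)
    Q=c+r*((0.025-c[2])/r[...,2])[...,None]
    for nm,k in(('L',b&(P[...,1]>.155)),('R',b&(P[...,1]<.15))):
        if k.sum():print(n,nm,k.sum(),'px',np.argwhere(k).mean(0)[::-1],'Qx',Q[k][:,0].min(),Q[k][:,0].max(),'Qy',Q[k][:,1].min(),Q[k][:,1].max())
    for nm,lo,hi,z,box in(('tape',(20,120,120),(35,255,255),.019,(.5,.62,.3,.41)),('petri',(0,60,60),(14,255,200),.01,(.35,.5,-.35,-.2))):
        Z=c+r*((z-c[2])/r[...,2])[...,None]
        k=(cv2.inRange(hsv,lo,hi)>0)&(Z[...,0]>box[0])&(Z[...,0]<box[1])&(Z[...,1]>box[2])&(Z[...,1]<box[3])
        print('  ',nm,k.sum(),Z[k][:,:2].mean(0))
d=dict(np.load('pics/top11.npz'));Q,m,P=carton(d,.63,.75,.125,.183)
Z=P[m][:,2];q=Q[(Z<.037)] if 0 else Q
w=(P[m][:,2]<.037)
print(cv2.minAreaRect((Q[w][:,:2]*1000).astype(np.float32)),np.median(P[m][w][:,2]))
c,r,PP=cloud(d);hsv=cv2.cvtColor(d['color'],cv2.COLOR_RGB2HSV)
a=np.concatenate([dict(np.load(f'pics/{n}.npz'))['color'][215:250,300:350,::-1] for n in('top0','top11')],1)
cv2.imwrite('pics/beak.png',cv2.resize(a,None,fx=6,fy=6))
```

```text
top0 L 15 px [216.0667 179.2667] Qx 0.6172684754941734 0.6414087400852461 Qy 0.17668893797157556 0.18348549119668983
top0 R 8 px [231.75 178.  ] Qx 0.6233967718397053 0.6406907221417638 Qy 0.12562198459462262 0.12903534898568725
   tape 260 [0.5595 0.3535]
   petri 461 [ 0.418  -0.2735]
top11 L 12 px [216.0833 179.75  ] Qx 0.6172684754941734 0.6379523369288196 Qy 0.17668893797157556 0.18347347033967928
top11 R 6 px [231.8333 178.6667] Qx 0.6233967718397053 0.6372361824636584 Qy 0.12563173665498728 0.12903534898568725
   tape 258 [0.5594 0.3536]
   petri 13 [ 0.4205 -0.31  ]
side0 L 14 px [299.4286 180.5   ] Qx 0.6127928257173789 0.6398995732353141 Qy 0.1752575110870005 0.18463069884651961
   tape 214 [0.5598 0.3546]
   petri 482 [ 0.4161 -0.271 ]
side11 L 11 px [298.9091 179.7273] Qx 0.6127928257173789 0.6347714766344615 Qy 0.17825633955675924 0.18463069884651961
   tape 215 [0.5599 0.3544]
   petri 483 [ 0.4161 -0.2709]
((686.5967407226562, 153.9939727783203), (58.10590744018555, 114.92430114746094), 89.8382568359375) 0.03239598331120708
```

View pics/beak.png

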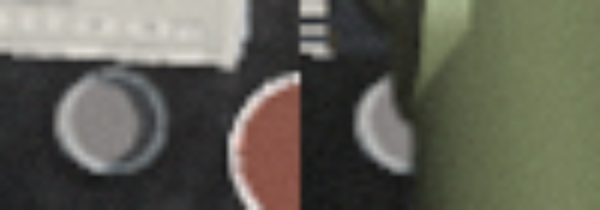

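```bash
python3 -m pendant '[[[0,0,0],[0,0,-0.02],1],[[0,0,0],[0,0,0],1],[[0,0,0],[0,0,0],1]]'; python3 -c "
from bench import order;print(order.close_job())"
```

```text
time: 25.48
position: [0.5024, -0.1253, 0.1379]
tool_rot: [-0.01, 3.141, -0.002]
ft_force: [1.1, 0.2, -0.4]
grip_width: 0.006
the job is handed in; nothing more can be done
None
```

The white carton with the blue sticker is in the blue bay, and as far as the cameras show, both catches have snapped in behind it. I handed the job in at about 25.5 s; the hand-in gave no verdict.

**What I did:** I gripped the carton by its sides near the rear and turned it about 27° on the worktop. I slid it flat into the bay mouth, let go and backed out. Then I pushed it home from behind with the shut fingers, in 1 to 4 mm steps. I stopped when the sprung stop came up hard, at about 14 N and with no further travel, then withdrew the arm.

**Last checks:**
- **Catches:** in the top view both stand as far out from the walls as before the job, directly behind the carton's rear edge. The right catch could be seen only in the top view. Both showed about 3 mm (1 pixel) shorter at their inner ends than before, which I put down to the carton hiding them.
- **Carton:** it lies flat (top at 32 mm), lengthwise and within about 1 mm of the bay's middle line. I have no clean measurement of its depth, because the final fit also took in the stop and catches. The hard-stop position puts it about 100 mm inside the mouth.
- **Bystanders:** the tape roll and petri dish moved less than 1 mm in the side view; in the last top view the arm covered most of the petri dish. The beaker was partly hidden by the arm but looked to be in the same place.

**One flaw:** late in the push the fingers pressed down on the carton with up to 6.5 N, which raised the push force to about 8 N. I raised the tool slightly to relieve it before going on.

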